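# Lock the T-bolt of a compressor clamp

## Task

Take the T-bolt from its stand, lower its head into the open stretch of the fixture's T-slot and slide it along until you feel its shank bear lightly on the end of the notch in the sprung hold-down strap, whose exact place along the slot is not known. Then press it down gently and give it a quarter turn, so that the head locks under the slot's lips, and let go of it, leaving the strap held down. Do not force anything, and leave the other things on the bench alone.

Things in the scene. Friction and masses are not known exactly. Their poses are not given: they have to be found in the camera images.
- tbolt_center (a point): Loose T-bolt, 76 mm tall, 0.12 to 0.18 kg, upright in the bolt stand. Point on its axis half-way up. z up, x along head and wing (a half turn is the same). From 2 mm below to 38 mm above this point: flat aluminium wing grip 40 (x) x 12 (y) x 40 mm high. Grip it across the 12 mm, fingertips above the collar. Below: collar, round steel shank 12 mm thick, head.
- tbolt_collar (a point): The bolt's axis at the underside of its round collar (28 mm diameter, 5 mm thick; its top face is 2 mm below tbolt_center). It is 31 mm above the bolt's underside and 7 mm below tbolt_center. The shank between collar and head is 22 mm long.
- tbolt_head (a point): Centre of the bolt's steel T-head, 36 (x) x 14 (y) x 9 mm high, at the bolt's lower end, 33.5 mm below tbolt_center. The wing lies parallel to the head and shows how it lies.
- slot_mid (a point): Middle of the open stretch of the T-slot in the fixed aluminium fixture, on the slot's centre line at the rail's top, 34 mm above the bench. x along the slot towards the strap and the black cylinder head, z up. Open for 65 mm to -x and at least 45 mm to +x (the strap's tips). Mouth 17 mm wide, lips 8 mm thick. The head enters only with its long side along the slot; turned across, the lips hold it.
- slot_floor (a point): Floor of the 44 mm wide channel under the lips, 20 mm below slot_mid. With the head on this floor the collar's underside is 11 mm above the rail's top, too low to pass over the strap: while sliding, keep it about 20 mm (more than 17, less than 25) above the rail's top, so the head is in the slot and the collar over the strap.
- notch_nominal (a point): Middle of the places where home may be, 75 mm along x from slot_mid, at the rail's top, same axes. The strap is set along the slot by hand and its place is not measured: true home (bolt's axis with the shank against the notch's end) is anywhere from 10 mm before to 10 mm beyond this point along x. Feel for it slowly (20 mm/s): at most 15 N on the notch's end, and 30 N between the bolt and any of this.
- strap_face (a point): Point 17 mm above notch_nominal, on the level of the free strap's upper face (fixed, does not sink). Strap: sprung steel plate 8 mm thick, 45 mm wide. Its notch, 17 mm wide, opens to -x: tips 20 mm before true home, flat end 6 mm beyond. It runs 70 mm past home, with two nuts 3 mm high. It bears under the collar. The head can turn with the collar's underside under 14 mm above the rail's top.
- part_top (a point): Centre of the top of the black finned compressor cylinder head held on the fixture, 127.5 mm along x beyond notch_nominal and 40 mm above the rail's top. Its block is 90 (x) x 84 (y) mm. It is fixed.
- strap (a joint): How far the strap is pressed down, in m: 0 free, 0.003 when the head just clears the lips, 0.006 with the head on the channel floor. Springs back with about 0.5 N at first and 2 N more per mm: 6.5 N at 3 mm, 12.5 N at 6 mm. With the bolt locked and released it stays about 3 mm down, pushing the head up against the lips. Either way of turning locks.
- bolt_stand: Fixed black block 80 (x) x 60 (y) x 40 mm high with a hole 43 x 19 mm through it, in which the bolt hangs by its collar with its long side along the block's x. Origin at the centre of its underside. Lift the bolt straight up 35 mm or more to clear it.
- bearing: Bystander: steel bearing ring, 52 mm diameter, 13 mm high, lying on the bench; origin at the centre of its underside.
- screwdriver: Bystander: red-handled screwdriver 200 mm long lying on the bench along its x; origin below its middle.
- end_cover: Bystander: round dark steel end cover, 110 mm diameter, 28 mm high, lying on the bench; origin at the centre of its underside.

How it is judged:
By the outcome, as a careful person would: the job done as asked, in the order asked, and still so for the second after the job is handed in, with the robot touching nothing.
It also fails if it takes over 48 s, if anything falls off the work surface, if the arm or the gripper's body presses on something with over 40 N, if the wrist force passes 120 N, or if a joint passes its speed limit or range.

## Robot

A 6-joint arm with a two-finger parallel gripper is mounted at the origin on the work surface. World frame = base frame: x ahead of the robot, y to its left, z up, the work surface at z = 0. Lengths are in mm, angles in rad, forces in N, time in s.
With the tool pointing down it reaches from about 375 to 975 mm from the base axis. Payload 3.8 kg.
Tool frame: the origin (TCP) lies between the finger pads; the fingertips stand 17 mm ahead of it and the grasp point (between the pads) lies 2 mm behind it; z points along the fingers, y is the direction in which the jaws open and shut (so a half turn about z gives the same grasp; the last joint's range is limited). The gripper opens to 88 mm and grips with 3 to 60 N. Pads are 18 mm wide; open, the fingers measure 123 mm over their backs; the gripper's body (75 mm by 187 mm) begins 45 mm behind the grasp point.
Start: joints at [1.099, 0.264, 1.604, -0, 1.274, -0.037], TCP at [284.327, 612.19, 255.706] pointing down, gripper open.
Joint ranges: [-2.63, 2.63], [-0.94, 2.18], [0.31, 2.57], [-1.31, 4.45], [0, 2.66], [-2.55, 2.55]. Speed limits (rad/s): [2.57, 2.57, 3.14, 3.14, 3.14, 3.14].

## Interface

Orientations are given as a 3x3 rotation matrix whose columns are the frame's x, y, z axes.
In Python, from plant import arm, vision, ticket, nets gives the robot as it stands.
- The arm moves only by the shell command python3 -m creep 'ROWS' [FORCE]. ROWS is a JSON object of lists of equal length, an entry for each row: "gripper": the closure, from -1 (fully open) to 1 (shut); "linear": the shift along the tool's x, y, z in m, a list of three; "rot": the turn, a rotation vector about the tool's x, y, z in rad, a list of three. In form: {"gripper": [gripper, ...], "linear": [[x, y, z], ...], "rot": [[ax, ay, az], ...]}. A call has 1 to 12 rows; each row is the pose to reach, as a shift and turn from the pose commanded when the call began, along the tool's axes at that moment; what a row does not reach only later rows make up. A row lasts 1/8 s, in which the tool goes at most 62.5 mm and 10.7 degrees, less where a joint would pass 70% of its speed; a pose out of reach is approached as far as the arm can. A call with a gripper value outside its range is refused whole. The fingers move at their own pace and stop on an object; FORCE is the grip in N (left out, the last holds). Time passes only in rows, so rows that repeat a pose let the fingers close. It gives the time, the measured TCP pose, the force and the opening at its end, in the units of the state.
- arm.observe(): the state, without advancing time (a new reading comes with each control period).
- vision.grab_frame(name): name is "side" or "top" or "wrist"; returns a dict with "pixels" (420x560x3 uint8, red, green, blue), "mtx" (3x3 intrinsics, pixels), "distortion" ([k1, k2, p1, p2, k3] as OpenCV has them; the pictures are not rectified), "R" (3x3) and "t" (3): a world point X has camera coordinates R X + t; the wrist camera has in their place "hand_eye" (4x4, takes a point from camera to tool coordinates, whose origin is the TCP and whose axes are the flange's). Camera axes: x right, y down, z forward; pixel columns grow to the right and rows downward; lengths in mm; the calibration is good to about 2 mm. A picture is of the moment at which its call begins: read the wrist's pose just before it. There is no depth.
- ticket.finish_job(): hands the job in, once; it reports no verdict.
Trained networks look in a picture, given as the dict that the camera call returned (one of the last four; its "shot" number tells which), for a name from the list of things; names that differ only in an ending like _2 or _b are one class to them, and where a whole thing is asked for, a point or a joint stands for the part that bears it (a point fixed in the world has none). Each returns a list of dicts, best first, with "confidence" (0 to 1); they miss things now and then, are a little off and sometimes report something else, mostly with a low value. They report only what shows in the picture. A call takes as long as a camera call.
- nets.outline_of(query, picture): "mask" (420x560 bool, what is visible of it) and "xy" ([column, row] in pixels, amid what is visible of it).
The state is a dict: "clock": time; "joint_positions": joint angles; "joint_velocities": joint speeds; "joint_efforts": joint torques, N m; "tool_pos": TCP position; "orientation": TCP orientation; "ft_force": force on the tool from outside, world axes, zero at the start; "wrist_torque": the same for the moment, N m; "grip_width": finger opening in mm.
Only numpy, scipy, OpenCV 4.12 (cv2) and the standard library are available. Lean on these libraries where they do the work, as an engineer would, in place of code of your own. Each camera call takes 0.05 s, during which the arm holds its last target. There are 200 camera calls.

## Working session

There is one attempt and no reset: what is moved stays moved. The work goes in short steps, Python scripts to look and compute and a shell command to move; the robot and the scene stay as the last step left them, time stands still between calls to the robot, and variables do not carry over. Pictures are saved under pics/ and viewed, about 8 in all and at most 12, crops included, and the job is handed in when it is done.

```bash
mkdir -p pics; cat > h.py <<'E'
import numpy as np, cv2
from plant import arm, vision, ticket, nets
def grab(n):
    s=arm.observe(); f=vision.grab_frame(n); f["s"]=s
    if "hand_eye" in f:
        T=np.eye(4); T[:3,:3]=np.array(s["orientation"]); T[:3,3]=s["tool_pos"]
        W=np.linalg.inv(T@np.array(f["hand_eye"])); f["R"]=W[:3,:3]; f["t"]=W[:3,3]
    return f
def ray(f,px):
    p=cv2.undistortPoints(np.array(px,float).reshape(-1,1,2),np.array(f["mtx"]),np.array(f["distortion"])).reshape(-1,2)
    R=np.array(f["R"]);t=np.array(f["t"]); o=-R.T@t
    d=np.c_[p,np.ones(len(p))]@R
    return o,d
def plane(f,px,z):
    o,d=ray(f,px); return o+d*((z-o[2])/d[:,2])[:,None]
def proj(f,X):
    return cv2.projectPoints(np.array(X,float).reshape(-1,1,3),cv2.Rodrigues(np.array(f["R"]))[0],np.array(f["t"],float),np.array(f["mtx"]),np.array(f["distortion"]))[0].reshape(-1,2)
def save(f,n): cv2.imwrite("pics/"+n,cv2.cvtColor(f["pixels"],cv2.COLOR_RGB2BGR))
E
python3 - <<'E'
from h import *
s=arm.observe(); print(s["clock"],s["tool_pos"],s["orientation"],s["ft_force"],s["grip_width"])
im=[]
for n in("top","side"):
    f=grab(n); save(f,n+"0.png"); print(n,-np.array(f["R"]).T@f["t"])
    for q in("tbolt_center","bolt_stand","strap","slot_mid","part_top","bearing","screwdriver","end_cover"):
        try:
            for r in nets.outline_of(q,f)[:2]:
                m=r["mask"].astype(np.uint8); print(q,round(r["confidence"],2),np.round(r["xy"]),m.sum(),np.round(cv2.minAreaRect(np.argwhere(m)[:,::-1].astype(np.float32))[0]),cv2.boundingRect(m))
        except Exception as e: print(q,e)
E
```

```text
0.0 [284.0631451  611.58833371 254.42624481] [[-9.06943328e-01  4.21251559e-01 -9.61562627e-04]
 [ 4.21252653e-01  9.06941233e-01 -1.94998603e-03]
 [ 5.06461393e-05 -2.17358763e-03 -9.99997636e-01]] [-0.37534553 -1.05764809 -0.12707621] 87.98216469922039
top [488.63604581 -73.25858725 809.93831405]
tbolt_center 0.87 [395. 254.] 307 [396. 252.] (381, 245, 30, 15)
bolt_stand 0.57 [386. 249.] 1316 [390. 251.] (363, 231, 55, 43)
bolt_stand 0.39 [208. 245.] 1098 [210. 247.] (186, 234, 50, 27)
strap 0.74 [207. 247.] 1126 [210. 248.] (185, 235, 51, 27)
slot_mid 0.86 [185. 247.] 7279 [209. 246.] (121, 218, 177, 57)
part_top 0.89 [190. 249.] 7265 [208. 246.] (120, 219, 177, 56)
bearing 0.74 [299. 304.] 470 [304. 308.] (291, 295, 28, 28)
bearing 0.19 [394. 253.] 323 [396. 252.] (381, 245, 30, 15)
screwdriver 0.76 [384. 135.] 811 [362. 130.] (311, 120, 103, 27)
screwdriver 0.6 [309. 309.] 490 [304. 309.] (291, 296, 28, 27)
end_cover 0.89 [240. 111.] 2457 [240. 116.] (213, 88, 55, 56)
side [ 313.71313799 -715.43674023  622.02019095]
tbolt_center 0.8 [261. 298.] 519 [263. 297.] (253, 280, 21, 35)
bolt_stand 0.82 [266. 317.] 1701 [265. 313.] (237, 292, 57, 53)
strap 0.83 [211. 190.] 542 [213. 193.] (198, 179, 31, 30)
slot_mid 0.79 [216. 208.] 4242 [213. 202.] (177, 145, 77, 115)
part_top 0.9 [217. 210.] 4334 [213. 202.] (176, 146, 79, 114)
bearing 0.86 [181. 276.] 514 [182. 274.] (168, 262, 29, 24)
bearing 0.26 [264. 298.] 511 [264. 298.] (254, 280, 20, 37)
screwdriver 0.87 [378. 278.] 739 [371. 264.] (352, 227, 43, 75)
end_cover 0.83 [325. 189.] 1188 [326. 192.] (303, 177, 47, 31)
end_cover 0.27 [212. 209.] 4037 [213. 202.] (177, 148, 77, 112)
```

View pics/top0.png

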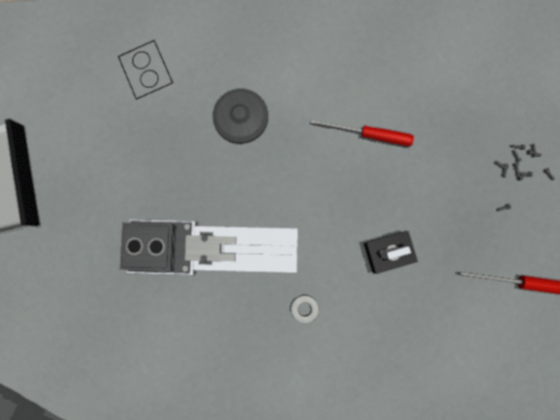

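View pics/side0.png

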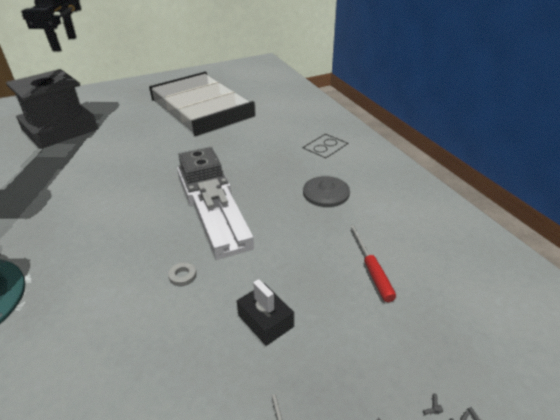

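The top view shows the fixture at (120–298, 218–275) with the strap and its notch at about (225,247), and the bolt stand at (390,252) with the wing pointing slightly up to the right. The side view agrees, and nothing blocks the route between them.

```bash
python3 - <<'E'
from h import *
f=grab("top")
def m(q): return nets.outline_of(q,f)[0]["mask"].astype(np.uint8)
print("imgx,imgy dirs",plane(f,[[280,210],[380,210],[280,310]],34))
w=m("tbolt_center"); pts=np.argwhere(w)[:,::-1].astype(np.float32); r=cv2.minAreaRect(pts); print("wing",r)
# rail: bright pixels within fixture mask
g=f["pixels"].min(2); fx=m("slot_mid"); b=((g>190)&(cv2.dilate(fx,np.ones((7,7)))>0)).astype(np.uint8)
ys,xs=np.nonzero(b)
for c in (245,260,275,290):
    col=np.nonzero(b[:,c])[0]; print(c,col.min(),col.max(), np.round(plane(f,[[c,(col.min()+col.max())/2]],34),1))
for row in(235,265): 
    print("end",row,np.nonzero(b[row])[0].max(),plane(f,[[np.nonzero(b[row])[0].max()+.5,row]],34).round(1))
r2=cv2.minAreaRect(pts); box=cv2.boxPoints(r2); print("wing box z85",plane(f,box,85).round(1))
s=m("bolt_stand")|w; s=cv2.morphologyEx(s,cv2.MORPH_CLOSE,np.ones((9,9))); box=cv2.boxPoints(cv2.minAreaRect(np.argwhere(s)[:,::-1].astype(np.float32))); P=plane(f,box,40);print("stand",P.round(1),P.mean(0))
big=cv2.resize(cv2.cvtColor(f["pixels"],cv2.COLOR_RGB2BGR)[215:280,115:305],None,fx=4,fy=4,interpolation=cv2.INTER_CUBIC)
b2=cv2.resize(cv2.cvtColor(f["pixels"],cv2.COLOR_RGB2BGR)[225:280,355:425],None,fx=4,fy=4,interpolation=cv2.INTER_CUBIC)
o=np.zeros((490,760,3),np.uint8);o[:260]=big;o[265:485,:280]=b2;cv2.imwrite("pics/c1.png",o)
E
```

```text
imgx,imgy dirs [[ 564.09770683  -67.57077759   34.        ]
 [ 559.45021262 -253.1040317    34.        ]
 [ 381.41073175  -63.1462331    34.        ]]
wing ((395.2000427246094, 250.9000244140625), (14.310833930969238, 27.280029296875), 63.43495178222656)
245 228 270 [[493.6  -1.4  34. ]]
260 228 270 [[493.  -29.1  34. ]]
275 229 271 [[490.5 -56.6  34. ]]
290 229 271 [[489.8 -84.2  34. ]]
end 235 296 [[517.1 -96.8  34. ]]
end 265 295 [[462.2 -93.5  34. ]]
wing box z85 [[ 484.7 -237.8   85. ]
 [ 504.5 -281.1   85. ]
 [ 482.2 -291.1   85. ]
 [ 462.5 -247.9   85. ]]
stand [[ 500.  -214.9   40. ]
 [ 524.8 -301.9   40. ]
 [ 463.2 -318.5   40. ]
 [ 438.8 -231.9   40. ]] [ 481.6860926  -266.78409493   40.        ]
```

View pics/c1.png

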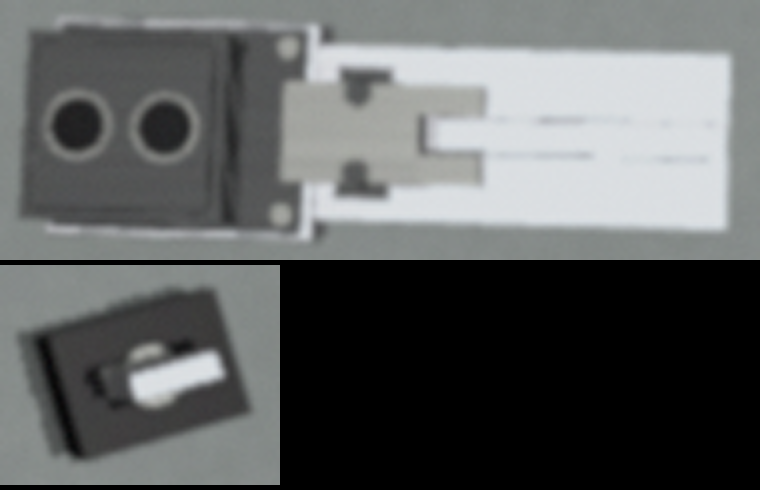

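The crop shows the strap's tips at about (485,95/175) and its notch end at about (422,135), which is picture (220.5,248.8). In the lower crop the stand's top corners are (40,335), (215,288), (250,410) and (80,460), with the wing at (130–225, 375).

```bash
python3 - <<'E'
from h import *
f=grab("top")
P=plane(f,[[365,242.5],[408.75,230.75],[417.5,261.25],[375,273.75]],40)
print(P.round(1),P.mean(0).round(1)); d=P[1]-P[0]+P[2]-P[3]; print("ang",np.degrees(np.arctan2(d[1],d[0])),[np.linalg.norm(P[i]-P[i-1]) for i in range(4)])
W=plane(f,[[355+x/4,225+(y-265)/4] for x,y in((128,375),(218,350),(226,378),(136,400))],85);print("wing",W.mean(0).round(1))
print("notch end",plane(f,[[220.5,248.5]],51).round(1),"tips",plane(f,[[236.25,248.5]],51).round(1),"end",plane(f,[[115+731/4,215+140/4]],34))
s=arm.observe();R=np.array(s["orientation"]);p=np.array(s["tool_pos"])
c=np.array([P.mean(0)[0],P.mean(0)[1],220]); print("delta tool m",R.T@(c-p)/1000, "yaw y",np.degrees(np.arctan2(R[1,1],R[0,1])),s["clock"])
E
```

```text
[[ 500.  -221.5   40. ]
 [ 519.3 -303.1   40. ]
 [ 463.2 -316.5   40. ]
 [ 442.8 -237.5   40. ]] [ 481.3 -269.6   40. ]
ang -76.09453531571259 [np.float64(59.3630767012214), np.float64(83.86397268789338), np.float64(57.70622881166184), np.float64(81.60684458550419)]
wing [ 480.2 -271.3   85. ]
notch end [[495.5  41.2  51. ]] tips [[494.8  12.7  51. ]] end [[489.46873504 -98.38657471  34.        ]]
delta tool m [-0.55008624 -0.71681541  0.03572029] yaw y 65.08887174720253 1.15
```

```bash
python3 -m creep '{"gripper":[-1,-1,-1,-1,-1,-1,-1,-1,-1,-1,-1,-1],"linear":[[-0.55,-0.717,0.036],[-0.55,-0.717,0.036],[-0.55,-0.717,0.036],[-0.55,-0.717,0.036],[-0.55,-0.717,0.036],[-0.55,-0.717,0.036],[-0.55,-0.717,0.036],[-0.55,-0.717,0.036],[-0.55,-0.717,0.036],[-0.55,-0.717,0.036],[-0.55,-0.717,0.036],[-0.55,-0.717,0.036]],"rot":[[0,0,0.89],[0,0,0.89],[0,0,0.89],[0,0,0.89],[0,0,0.89],[0,0,0.89],[0,0,0.89],[0,0,0.89],[0,0,0.89],[0,0,0.89],[0,0,0.89],[0,0,0.89]]}'
cat > d.py <<'E'
# print tool-frame delta to world target x y z yaw(deg of tool y)
import sys; from h import *
x,y,z,a=map(float,sys.argv[1:5]); s=arm.observe();R=np.array(s["orientation"])
w=np.degrees(np.arctan2(R[1,1],R[0,1]))
print(s["clock"],"pos",np.round(s["tool_pos"],1),"yaw",round(w,2),"zaxis",R[:,2].round(4),"lin",(R.T@(np.array([x,y,z])-s["tool_pos"])/1000).round(4),"rotz",round(-np.radians(a-w),3),"q6",s["joint_positions"][5],"F",np.round(s["ft_force"],1))
E
python3 d.py 481 -270 220 14
```

```text
clock: 2.65
tool_pos: [447.8, -121.4, 226.4]
orientation: [[-0.243, 0.97, 0.002], [0.97, 0.243, -0.0], [-0.001, 0.002, -1.0]]
ft_force: [1.0, 0.5, -0.5]
grip_width: 87.9
2.65 pos [ 447.8 -121.4  226.4] yaw 14.07 zaxis [ 1.7e-03 -2.0e-04 -1.0e+00] lin [-0.1522 -0.0039  0.0065] rotz 0.001 q6 -0.5643392550603749 F [ 1.   0.5 -0.5]
```

```bash
python3 -m creep '{"gripper":[-1,-1,-1,-1,-1],"linear":[[-0.152,-0.004,0.006],[-0.152,-0.004,0.006],[-0.152,-0.004,0.006],[-0.152,-0.004,0.006],[-0.152,-0.004,0.006]],"rot":[[0,0,0],[0,0,0],[0,0,0],[0,0,0],[0,0,0]]}'
python3 - <<'E'
from h import *
f=grab("wrist"); save(f,"w1.png")
r=nets.outline_of("tbolt_center",f)
for q in r[:1]:
    m=q["mask"].astype(np.uint8); print(q["confidence"],q["xy"],cv2.minAreaRect(np.argwhere(m)[:,::-1].astype(np.float32)))
print("expected wing top corners",proj(f,[[481,-270,85]]), "cam",-np.array(f["R"]).T@f["t"])
E
python3 d.py 481 -270 120 14
```

```text
clock: 3.28
tool_pos: [480.4, -266.3, 219.7]
orientation: [[-0.244, 0.97, -0.001], [0.97, 0.244, 0.001], [0.001, -0.0, -1.0]]
ft_force: [-0.9, -0.2, 0.2]
grip_width: 88.0
0.89 [282.3, 196.0] ((283.2353210449219, 196.94117736816406), (59.66376495361328, 30.55948829650879), 75.96376037597656)
expected wing top corners [[281.4971661 204.9653913]] cam [ 463.21646464 -197.81266812  348.65457212]
3.375 pos [ 480.5 -266.   219.9] yaw 14.19 zaxis [-1.e-04  5.e-04 -1.e+00] lin [-0.0041 -0.0005  0.0999] rotz 0.003 q6 -0.798924705090114 F [-0.5 -0.4 -0.2]
```

View pics/w1.png

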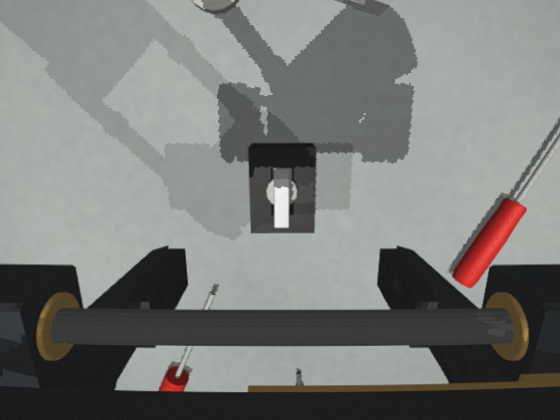

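The wrist view shows the wing's top at (275–288, 187–228), centred at (281.5,207). That is within 2 px of the prediction and parallel to the picture's columns, so I'll descend and grip.

```bash
python3 -m creep '{"gripper":[-0.4,-0.4,-0.4,-0.4,-0.4,-0.4,1,1,1,1,1,1],"linear":[[-0.005,-0.0005,0.05],[-0.005,-0.0005,0.10],[-0.005,-0.0005,0.13],[-0.005,-0.0005,0.145],[-0.005,-0.0005,0.1525],[-0.005,-0.0005,0.1525],[-0.005,-0.0005,0.1525],[-0.005,-0.0005,0.1525],[-0.005,-0.0005,0.1525],[-0.005,-0.0005,0.1525],[-0.005,-0.0005,0.1525],[-0.005,-0.0005,0.1525]],"rot":[[0,0,0],[0,0,0],[0,0,0],[0,0,0],[0,0,0],[0,0,0],[0,0,0],[0,0,0],[0,0,0],[0,0,0],[0,0,0],[0,0,0]]}' 30
python3 d.py 481 -270 120 14
```

```text
clock: 4.88
tool_pos: [481.4, -272.6, 67.3]
orientation: [[-0.243, 0.97, -0.0], [0.97, 0.243, 0.0], [0.0, -0.0, -1.0]]
ft_force: [-0.1, 0.5, -0.2]
grip_width: 11.5
4.875 pos [ 481.4 -272.6   67.3] yaw 14.09 zaxis [-1.e-04  0.e+00 -1.e+00] lin [ 0.0026  0.0003 -0.0527] rotz 0.002 q6 -0.8062397340977676 F [-0.1  0.5 -0.2]
```

```bash
python3 -m creep '{"gripper":[1,1,1,1,1,1,1,1,1,1,1,1],"linear":[[0,0,-0.02],[0,0,-0.05],[0,0,-0.075],[0.045,0.0135,-0.075],[0.1,0.03,-0.075],[0.15,0.045,-0.075],[0.195,0.059,-0.075],[0.218,0.066,-0.075],[0.225,0.068,-0.075],[0.225,0.068,-0.075],[0.225,0.068,-0.075],[0.225,0.068,-0.075]],"rot":[[0,0,0],[0,0,0],[0,0,0],[0,0,0.06],[0,0,0.12],[0,0,0.18],[0,0,0.24],[0,0,0.29],[0,0,0.29],[0,0,0.29],[0,0,0.29],[0,0,0.29]]}'
python3 - <<'E'
from h import *
f=grab("wrist"); save(f,"w2.png"); s=f["s"];R=np.array(s["orientation"]);p=np.array(s["tool_pos"]);print(p,s["ft_force"])
for n,X in (("axis top",p+R@[0,0,-18]),("slot_mid",[493,-30,34])): print(n,proj(f,[X]).round(1))
for q in("tbolt_center","strap"):
  for r in nets.outline_of(q,f)[:1]: print(q,r["confidence"],r["xy"],cv2.boundingRect(r["mask"].astype(np.uint8)))
np.save("w2.npy",{k:f[k] for k in("R","t","mtx","distortion")},allow_pickle=True)
g=grab("side"); save(g,"s2.png")
E
```

```text
clock: 6.38
tool_pos: [492.6, -38.8, 142.3]
orientation: [[0.045, 0.999, -0.0], [0.999, -0.045, -0.0], [-0.0, -0.0, -1.0]]
ft_force: [-0.1, 0.8, -1.0]
grip_width: 11.9
[492.59400212 -38.77402501 142.32815908] [-0.14539371  0.80710856 -0.95272184]
axis top [[281.8 309.5]]
slot_mid [[281.8 197.8]]
tbolt_center 0.65 [285.8, 254.7] (255, 197, 56, 113)
strap 0.72 [278.9, 56.4] (239, 0, 84, 134)
```

View pics/w2.png

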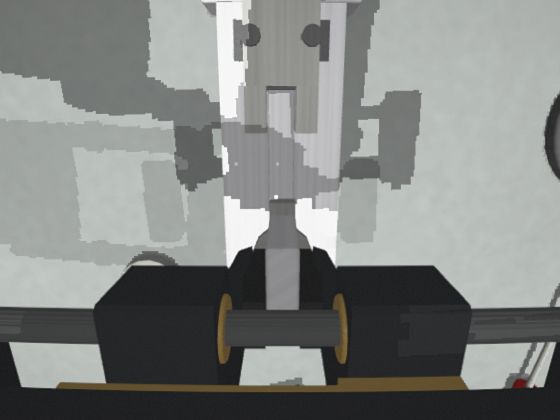

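The wrist view shows the head's front end at (282,199) above the slot. The strap's notch spans columns 267–296 with its end at row 90, and its outer edges are at 245 and 318. The slot runs nearly straight up the picture, so next I'll measure the lateral fit on a zoomed crop.

```bash
python3 - <<'E'
from h import *
im=cv2.imread("pics/w2.png"); cv2.imwrite("pics/c2.png",cv2.resize(im[75:255,205:365],None,fx=3.3,fy=3.3,interpolation=cv2.INTER_CUBIC))
f=np.load("w2.npy",allow_pickle=True).item(); s=arm.observe();R=np.array(s["orientation"]);p=np.array(s["tool_pos"])
def T(px,z):
    return ((plane(f,px,z)-p)@R).round(1)
print("notch end (tool)",T([[267,90],[296,90],[281.5,88],[245,130],[318,130]],51)[:,:2])
print("head front exp",proj(f,[p+R@[18,y,49] for y in(-7,7)]).round(1), "bottom",proj(f,[p+R@[18,y,58] for y in(-7,7)]).round(1),"collar front",proj(f,[p+R@[14,0,22],p+R@[0,14,27]]).round(1))
print("head px->tool", T([[270,199],[295,199]],p[2]-49)[:,:2])
g=im[:,:,1].astype(int)
for r in (60,110,125,145,165,180,190,215,225,235): print(r,g[r,205:365:1][[*range(10,20)]].tolist()if 0 else [ (205+i,int(d)) for i,d in enumerate(np.diff(g[r,205:365])) if abs(d)>12])
E
```

```text
notch end (tool) [[ 79.8  -8.8]
 [ 79.7   8.7]
 [ 80.9  -0.1]
 [ 56.1 -22.7]
 [ 56.1  22.5]]
head front exp [[268.5 208.4]
 [294.8 208.4]] bottom [[269.  203.8]
 [294.3 203.8]] collar front [[281.6 233.3]
 [310.5 256.8]]
head px->tool [[23.1 -6.1]
 [23.1  7. ]]
60 [(217, 42), (232, -17), (233, -76), (234, -15), (238, -22), (241, 13), (242, 69), (243, 20), (246, -42), (247, -37), (318, -33), (319, -23), (327, 26), (328, 54), (329, 14), (343, -42), (344, -20)]
110 [(218, 21), (219, 87), (220, 23), (235, -49), (243, -17), (244, -16), (266, 16), (267, 14), (268, 25), (289, -18), (290, -29), (316, 14), (317, 19), (341, -32), (342, -23)]
125 [(220, 26), (244, -15), (260, 16), (261, 21), (265, -14), (267, 26), (268, 20), (269, 14), (289, -18), (290, -28), (294, 13), (295, 15), (316, 24), (317, 21), (340, -33), (341, -29), (357, 53), (358, 15)]
145 [(212, 25), (213, 46), (221, 26), (223, -53), (299, 13), (339, -28), (340, -34), (359, 49), (360, 21)]
165 [(221, 80), (222, 64), (228, -86), (229, -17), (234, 13), (237, -15), (276, 13), (278, -19), (303, 17), (308, 13), (309, 15), (338, -25), (339, -34), (343, -14)]
180 [(205, 14), (206, 28), (211, 21), (222, -17), (223, -13), (337, -14), (338, -20), (341, 41), (342, 30)]
190 [(223, -22), (337, 27), (338, 22), (340, -13)]
215 [(223, 31), (224, 35), (268, -62), (269, -67), (294, 95), (295, 40), (336, -15), (337, -43), (338, -17)]
225 [(223, 21), (224, 39), (225, 13), (267, -35), (268, -91), (295, 94), (296, 34), (336, -55), (337, -18)]
235 [(224, 42), (225, 31), (258, -38), (259, -64), (260, -41), (303, 32), (304, 66), (305, 49), (335, -17), (336, -31)]
```

View pics/c2.png

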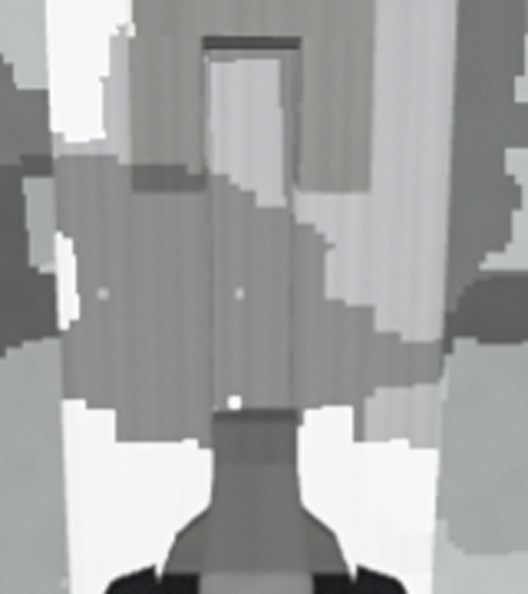

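The head's edges (268.5–294.5) are centred over the slot lines (269–294). The bolt sits about 2.5 mm ahead of the TCP along tool x, and the notch end is about 80 mm ahead of the TCP. I'll lower it and check the force at the mouth.

```bash
python3 -m creep '{"gripper":[1,1,1,1,1,1,1],"linear":[[0,-0.0002,0.02],[0,-0.0002,0.04],[0,-0.0002,0.046],[0,-0.0002,0.0485],[0,-0.0002,0.0505],[0,-0.0002,0.0515],[0,-0.0002,0.0525]],"rot":[[0,0,0],[0,0,0],[0,0,0],[0,0,0],[0,0,0],[0,0,0],[0,0,0]]}'
```

```text
clock: 7.45
tool_pos: [492.7, -37.8, 90.3]
orientation: [[0.044, 0.999, 0.001], [0.999, -0.044, -0.0], [-0.0, 0.001, -1.0]]
ft_force: [0.2, -0.0, -1.1]
grip_width: 12.0
```

```bash
python3 -m creep '{"gripper":[1,1,1,1,1],"linear":[[0,0,0.002],[0,0,0.0045],[0,0,0.007],[0,0,0.009],[0,0,0.009]],"rot":[[0,0,0],[0,0,0],[0,0,0],[0,0,0],[0,0,0]]}'
python3 - <<'E'
from h import *
f=grab("side"); save(f,"s3.png"); im=cv2.imread("pics/s3.png"); cv2.imwrite("pics/c3.png",cv2.resize(im[140:270,150:290],None,fx=4.5,fy=4.5,interpolation=cv2.INTER_CUBIC))
s=arm.observe(); print(s["wrist_torque"],s["ft_force"],s["tool_pos"])
E
```

```text
clock: 8.07
tool_pos: [492.1, -37.8, 80.6]
orientation: [[0.044, 0.999, -0.001], [0.999, -0.044, 0.0], [0.0, -0.001, -1.0]]
ft_force: [-0.1, 0.3, -1.2]
grip_width: 12.0
[-0.06482853  0.05311678  0.00905718] [ 0.08657239 -0.09917976 -1.9800841 ] [492.30101276 -37.79265869  80.72717506]
```

View pics/c3.png

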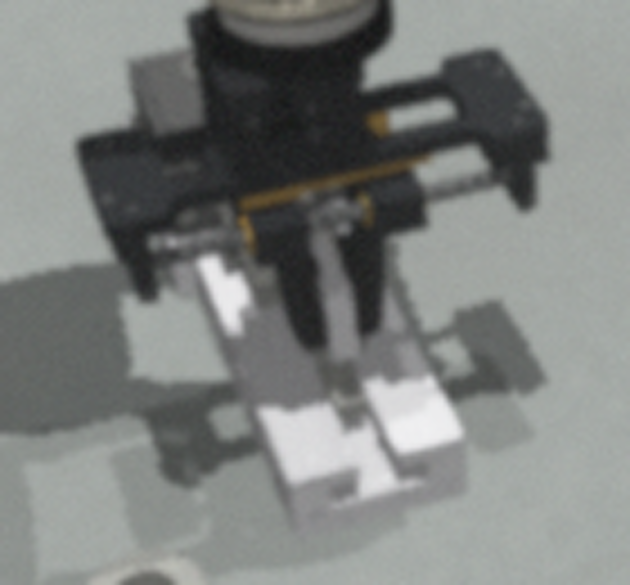

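The head is in the slot with no contact force, and the collar is about 19 mm above the rail. I'll slide towards the strap, then feel for the notch end.

```bash
python3 -m creep '{"gripper":[1,1,1,1,1,1,1,1,1,1],"linear":[[0.004,0,0],[0.009,0,0],[0.014,0,0],[0.02,0,0],[0.026,0,0],[0.032,0,0],[0.038,0,0],[0.044,0,0],[0.05,0,0],[0.052,0,0]],"rot":[[0,0,0],[0,0,0],[0,0,0],[0,0,0],[0,0,0],[0,0,0],[0,0,0],[0,0,0],[0,0,0],[0,0,0]]}'
python3 d.py 494 33 80.6 -2.5
```

```text
clock: 9.38
tool_pos: [494.7, 14.5, 80.8]
orientation: [[0.044, 0.999, -0.0], [0.999, -0.044, -0.0], [-0.0, -0.0, -1.0]]
ft_force: [-0.1, -0.3, -1.1]
grip_width: 11.9
9.375 pos [494.7  14.5  80.8] yaw -2.5 zaxis [-0. -0. -1.] lin [ 0.0184 -0.0015  0.0002] rotz 0.0 q6 0.022651972728783398 F [-0.1 -0.3 -1.1]
```

```bash
python3 -m creep '{"gripper":[1,1,1,1,1,1,1],"linear":[[0.002,0,0],[0.004,0,0],[0.006,0,0],[0.008,0,0],[0.01,0,0],[0.012,0,0],[0.014,0,0]],"rot":[[0,0,0],[0,0,0],[0,0,0],[0,0,0],[0,0,0],[0,0,0],[0,0,0]]}'
python3 -m creep '{"gripper":[1],"linear":[[0.001,0,0]],"rot":[[0,0,0]]}'
python3 -m creep '{"gripper":[1],"linear":[[0.001,0,0]],"rot":[[0,0,0]]}'
```

```text
clock: 10.25
tool_pos: [495.2, 28.3, 80.8]
orientation: [[0.044, 0.999, -0.0], [0.999, -0.044, -0.0], [-0.0, -0.0, -1.0]]
ft_force: [0.3, 0.5, -1.0]
grip_width: 11.9
clock: 10.38
tool_pos: [495.3, 29.3, 80.9]
orientation: [[0.044, 0.999, 0.0], [0.999, -0.044, -0.0], [-0.0, 0.0, -1.0]]
ft_force: [1.3, -0.2, -0.6]
grip_width: 11.5
clock: 10.5
tool_pos: [495.3, 30.2, 80.8]
orientation: [[0.044, 0.999, -0.0], [0.999, -0.044, -0.0], [-0.0, -0.0, -1.0]]
ft_force: [0.1, 0.9, -2.1]
grip_width: 11.5
```

```bash
python3 -m creep '{"gripper":[1],"linear":[[0.0008,0,0]],"rot":[[0,0,0]]}' | grep -E 'clock|pos|force'
python3 -m creep '{"gripper":[1],"linear":[[0.0007,0,0]],"rot":[[0,0,0]]}'| grep -E 'clock|pos|force'
```

```text
clock: 10.62
tool_pos: [495.4, 31.0, 80.9]
ft_force: [0.0, -0.0, -1.4]
clock: 10.75
tool_pos: [495.5, 31.6, 80.9]
ft_force: [0.9, -0.7, -2.0]
```

```bash
python3 -m creep '{"gripper":[1],"linear":[[0.0007,0,0]],"rot":[[0,0,0]]}' | grep -E 'clock|pos|force'
```

```text
clock: 10.88
tool_pos: [495.5, 32.4, 80.8]
ft_force: [0.2, 0.2, -1.9]
```

```bash
python3 -m creep '{"gripper":[1],"linear":[[0.0007,0,0]],"rot":[[0,0,0]]}' | grep -E 'clock|pos|force'
```

```text
clock: 11.0
tool_pos: [495.5, 32.7, 80.9]
ft_force: [-0.1, -3.5, -1.1]
```

```bash
python3 -m creep '{"gripper":[1],"linear":[[0.0003,0,0]],"rot":[[0,0,0]]}' | grep -E 'clock|pos|force'; python3 -m creep '{"gripper":[1],"linear":[[0,0,0]],"rot":[[0,0,0]]}' | grep -E 'clock|pos|force'
```

```text
clock: 11.12
tool_pos: [495.5, 32.8, 80.9]
ft_force: [0.3, -4.0, -0.5]
clock: 11.25
tool_pos: [495.5, 32.8, 80.8]
ft_force: [0.4, -4.7, -1.6]
```

Felt the notch end: about 4.5 N at TCP y = 32.8, which agrees with the picture's estimate of 33. Now I'll press down gently.

```bash
python3 -m creep '{"gripper":[1,1,1,1,1],"linear":[[0,0,0.001],[0,0,0.002],[0,0,0.003],[0,0,0.004],[0,0,0.004]],"rot":[[0,0,0],[0,0,0],[0,0,0],[0,0,0],[0,0,0]]}' | grep -E 'clock|pos|force|grip'; python3 -m creep '{"gripper":[1,1,1,1],"linear":[[-0.0003,0,0.001],[-0.0003,0,0.002],[-0.0003,0,0.003],[-0.0003,0,0.003]],"rot":[[0,0,0],[0,0,0],[0,0,0],[0,0,0]]}' | grep -E 'clock|pos|force|grip'
```

```text
clock: 11.88
tool_pos: [495.9, 32.8, 77.2]
ft_force: [0.3, -5.2, 1.9]
grip_width: 11.9
clock: 12.38
tool_pos: [495.9, 32.8, 74.7]
ft_force: [-2.4, -5.9, 5.8]
grip_width: 12.2
```

```bash
python3 -m creep '{"gripper":[1,1,1],"linear":[[-0.0005,-0.0003,0.0007],[-0.0005,-0.0003,0.0015],[-0.0005,-0.0003,0.0015]],"rot":[[0,0,0],[0,0,0],[0,0,0]]}' 40| grep -E 'clock|pos|force|grip'; python3 -m creep '{"gripper":[1,1,1],"linear":[[0,-0.0003,0],[0.0001,-0.0005,0],[0.0001,-0.0008,0]],"rot":[[0,0,0.105],[0,0,0.21],[0,0,0.314]]}'
```

```text
clock: 12.75
tool_pos: [495.9, 32.7, 73.6]
ft_force: [-1.8, -3.6, 7.0]
grip_width: 11.5
clock: 13.12
tool_pos: [494.7, 32.9, 73.5]
orientation: [[0.354, 0.935, 0.0], [0.935, -0.354, 0.0], [0.0, 0.0, -1.0]]
ft_force: [-3.1, -2.8, 8.3]
grip_width: 11.3
```

```bash
python3 -c "
from h import *
print(arm.observe()['wrist_torque'])"; python3 -m creep '{"gripper":[1,1,1],"linear":[[-0.0001,-0.0007,0],[0,-0.0011,0],[0.0002,-0.0014,0]],"rot":[[0,0,0.157],[0,0,0.314],[0,0,0.471]]}'; python3 -c "
from h import *
print(arm.observe()['wrist_torque'])"
```

```text
[-0.52830308  0.65414532  0.01763619]
clock: 13.5
tool_pos: [493.6, 33.7, 73.5]
orientation: [[0.741, 0.672, 0.001], [0.672, -0.741, 0.001], [0.001, 0.0, -1.0]]
ft_force: [-3.1, -2.5, 8.8]
grip_width: 11.5
[-0.46518213  0.62503125  0.10272827]
```

```bash
python3 -m creep '{"gripper":[1,1,1,1,1,1],"linear":[[-0.0001,-0.0005,0],[0,-0.0009,0],[0.0002,-0.0012,0],[0.0004,-0.0016,0],[0.0006,-0.0019,0],[0.0006,-0.0019,0]],"rot":[[0,0,0.156],[0,0,0.312],[0,0,0.468],[0,0,0.624],[0,0,0.78],[0,0,0.78]]}'; python3 -c "
from h import *
print(arm.observe()['wrist_torque'])"
```

```text
clock: 14.25
tool_pos: [493.6, 36.1, 73.8]
orientation: [[0.999, -0.04, 0.003], [-0.04, -0.999, 0.002], [0.002, -0.002, -1.0]]
ft_force: [-1.8, -1.1, 8.5]
grip_width: 11.5
[-0.09833401  0.43361599 -0.02962649]
```

```bash
python3 -m creep '{"gripper":[1,1,1,1],"linear":[[0,0,-0.0006],[0,0,-0.0012],[0,0,-0.0015],[0,0,-0.0015]],"rot":[[0,0,0],[0,0,0],[0,0,0],[0,0,0]]}' | grep -E 'clock|pos|force|grip'; python3 -m creep '{"gripper":[0.3,0.3,0.3,0.3,0.3],"linear":[[0,0,0],[0,0,0],[0,0,0],[0,0,0],[0,0,0]],"rot":[[0,0,0],[0,0,0],[0,0,0],[0,0,0],[0,0,0]]}' | grep -E 'clock|pos|force|grip'
```

```text
clock: 14.75
tool_pos: [493.6, 36.1, 75.1]
ft_force: [-0.9, -0.9, 5.4]
grip_width: 11.2
clock: 15.38
tool_pos: [492.2, 35.2, 73.8]
ft_force: [0.1, 1.2, -0.6]
grip_width: 30.8
```

Released, with no force left on the tool. Before retracting I'll look through the wrist camera.

```bash
python3 -m creep '{"gripper":[0.3,0.3,0.3,0.3,0.3,0.3,0.3,0.3],"linear":[[0,0,-0.01],[0,0,-0.025],[0,0,-0.05],[0,0,-0.08],[-0.04,0,-0.12],[-0.08,0,-0.15],[-0.08,0,-0.15],[-0.08,0,-0.15]],"rot":[[0,0,0],[0,0,0],[0,0,0],[0,0,0],[0,0,0],[0,0,0],[0,0,0],[0,0,0]]}'
python3 - <<'E'
from h import *
a=grab("wrist");save(a,"w4.png"); t=grab("top");save(t,"t4.png"); s=grab("side");save(s,"s4.png")
for n,f in(("wrist",a),("top",t),("side",s)):
    for q in("tbolt_center","strap"):
        for r in nets.outline_of(q,f)[:1]: print(n,q,r["confidence"],r["xy"],cv2.minAreaRect(np.argwhere(r["mask"])[:,::-1].astype(np.float32)))
    print(proj(f,[[494.5,35.5,93]]))
I=cv2.imread
L=cv2.resize(I("pics/w4.png"),(400,300)); M=cv2.resize(I("pics/t4.png")[200:290,110:310],(400,180)) ; S=cv2.resize(I("pics/s4.png")[140:260,160:280],(400,400),interpolation=cv2.INTER_CUBIC)
o=np.zeros((480,800,3),np.uint8);o[:300,:400]=L;o[300:480,:400]=M;o[:400,400:]=S;cv2.imwrite("pics/c4.png",o)
E
```

```text
clock: 16.38
tool_pos: [412.9, 38.2, 224.6]
orientation: [[0.999, -0.038, 0.002], [-0.038, -0.999, 0.0], [0.002, -0.0, -1.0]]
ft_force: [-0.4, -0.0, -0.5]
grip_width: 30.7
wrist tbolt_center 0.98 [282.5, 88.6] ((281.5, 87.0), (58.0, 33.0), 90.0)
wrist strap 0.58 [236.1, 91.8] ((250.5, 92.5), (109.0, 59.0), 0.0)
[[281.55262743  91.37010068]]
top tbolt_center 0.62 [220.7, 248.1] ((224.0, 247.0), (22.0, 12.0), 90.0)
top strap 0.74 [240.4, 114.6] ((240.0, 115.5), (55.0, 54.0), 90.0)
[[220.12512974 248.8514499 ]]
side tbolt_center 0.75 [212.7, 193.3] ((216.00003051757812, 195.50001525878906), (31.50482177734375, 18.977313995361328), 82.87498474121094)
side strap 0.49 [207.0, 197.3] ((210.44178771972656, 198.94017028808594), (35.184783935546875, 18.624855041503906), 31.759479522705078)
[[213.29836829 181.72150928]]
```

View pics/c4.png

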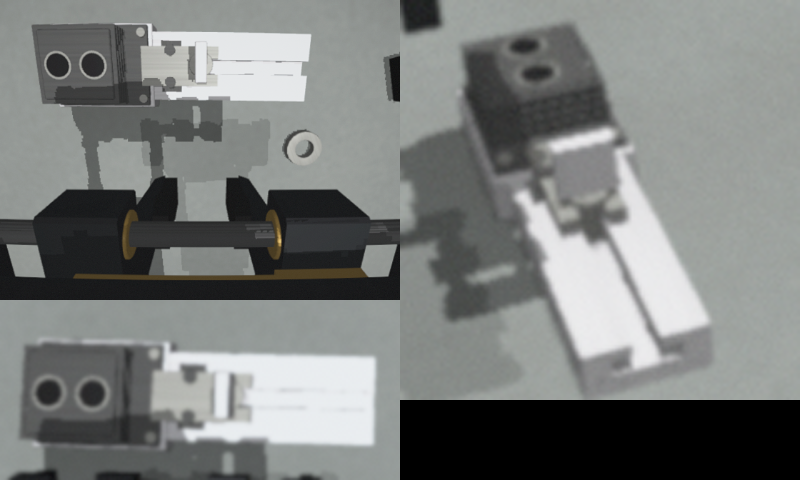

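The wing now stands squarely across the slot at the notch end, at wrist picture (281,87), inside the strap's notch. The bystanders haven't moved and the robot is clear.

```bash
python3 -c "
from h import *
print(ticket.finish_job(), arm.observe()['clock'])"
```

```text
the job is handed in; nothing more can be done
the job is handed in; nothing more can be done
```

The T-bolt is locked in the slot at the notch end, with the strap held down and the robot clear. I handed the job in at about 16.5 s of the 48 s allowed.

- **Lift and insert:** I took the bolt from its stand and lowered its head into the slot with no contact force.
- **Finding home:** I slid it along slowly until the shank bore on the notch end. The force there was about 4–6 N, at a spot within 1 mm of the camera estimate. That is near the early end of the ±10 mm range.
- **Pressing and turning:** I pressed it down with about 8–10 N, with the strap roughly 4 mm down, then gave it a quarter turn. It turned freely at 3 N or less sideways and 0.1 N m or less of twist.
- **Release:** I eased up until the upward push was about 6.6 N, which matches the strap at 3 mm, then opened the fingers partway and retracted.

**Last checks:** The tool force was near zero after release. All three cameras show the wing square across the slot at the notch end. The bystanders I could see looked unmoved.

**Disagreements and gaps:**
- The bolt sat about 2.5 mm off-centre in the grip. I allowed for this in the turn.
- In the last top picture, the network labelled the end cover as the strap. I ignored that.
- I did not measure how far down the strap stayed after release; I infer it from the forces and the free turn.

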